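# Mount the seal clamp on the engraving bed

### The arm

A 6-joint arm with a two-finger parallel gripper is mounted at the origin on the work surface. World frame = base frame: x ahead of the robot, y to its left, z up, the work surface at z = 0. Lengths are in m, angles in rad, forces in N, time in s.
With the tool pointing down it reaches from about 0.325 to 1 m from the base axis. Payload 5.1 kg.
Tool frame: the origin (TCP) lies midway between the tips of the shut fingers; the grasp point (between the pads) lies 19 mm behind it; x points along the fingers, y is the direction in which the jaws open and shut, and the axes are right-handed (so a half turn about x gives the same grasp; the last joint's range is limited). The gripper opens to 85 mm and grips with 20 to 120 N. Pads are 22 mm wide; open, the fingers measure 114 mm over their backs; the gripper's body (76 mm by 85 mm) begins 54 mm behind the grasp point. The pads swing forward as they close: fully open they stand 13 mm farther back than shut.
Start: joints at [-1.283, 0.124, 1.65, -0, 1.367, -0.083], TCP at [0.236, -0.606, 0.231] pointing down, gripper open.
Joint ranges: [-2.61, 2.61], [-1.02, 2.33], [0.03, 2.71], [-1.35, 4.49], [0.32, 2.68], [-2.91, 2.91]. Speed limits (rad/s): [2.57, 2.57, 3.14, 3.14, 3.14, 3.14].

### API

Orientations are given as a rotation vector (axis times angle).
In Python, from bench import arm gives the robot as it stands. The module is installed in compiled form; this text tells all that it offers. Calls block until the motion is done:
- arm.goto(position, orientation): joint-space move of the TCP to a pose.
- arm.move_l(position, rot=None, max_speed=0.15, guard=None): straight line of the TCP; rot=None keeps the orientation; max_speed is the mean speed in m/s. With guard (N) it stops when the force on the tool has changed by that much, and returns True; else False.
- arm.move_joints(angles): joint-space move.
- arm.set_gripper(opening, force=None): finger opening in m; force is the grip in N (None keeps the last); returns when the fingers have stopped.
- arm.dwell(seconds).
- arm.ik(position, orientation): joint angles nearest the present ones, or None.
- arm.sense(): the state.
- arm.capture(name): name is "scene" or "top"; returns the picture (420x560x3 uint8, red, green, blue); there is no depth.
- arm.camera_model(name): a dict with "fx", "fy", "cx", "cy" (pixels), "R" (3x3) and "t" (3): a world point X has camera coordinates R X + t. Camera axes: x right, y down, z forward; pixel columns grow to the right and rows downward; lengths in m; the calibration is good to about 2 mm. A picture is of the moment at which its call begins. camera_model takes no time and is no camera call.
A pose or a line that the arm cannot do raises arm.Unreachable and nothing moves.
- arm.sign_off(): hands the job in, once; it reports no verdict.
The state is a dict: "time_s": time; "qpos": joint angles; "qvel": joint speeds; "tau": joint torques, N m; "position": TCP position; "tool_rot": TCP orientation; "ft_force": force on the tool from outside, world axes, zero at the start; "wrist_torque": the same for the moment, N m; "finger_gap": finger opening in m.
Only numpy, scipy, OpenCV 4.12 (cv2) and the standard library are available. Lean on these libraries where they do the work, as an engineer would, in place of code of your own. Each camera call takes 0.05 s, during which the arm holds its last target.

### The job

Put the seal clamp on the engraving bed: set its foot on the bare end of the board, square in front of the rounded nose of the rail, and slide it along the rail all the way home to the end stop, so that the spring catch snaps up into the notch under the clamp and holds it. Let go of it and leave the other things on the table where they are.

Things in the scene. Friction and masses are not known exactly. Their poses are not given: they have to be found in the camera images.
- clamp: Seal clamp, loose, about 0.45 kg: light metal shoe 70 long (x), 64 wide (y), 27 mm high, with two upright dark steel jaws and a pale square stone (22 x 22 mm, top at 78 mm) between them. Origin: centre of underside; z up, x along the channel in its underside, which runs through from end to end. Both ends are alike: it fits either way round.
- clamp_grip (a point): Where to grip the clamp: the middle of the jaw pair, 52 mm above the clamp's underside, straight above its origin. The jaws are 40 mm wide over their flat outer faces (along the clamp's y, the way to close on them) and 40 mm long (x), from 27 to 62 mm above the underside.
- clamp_channel (a point): Middle of the ceiling of the clamp's channel, 15.5 mm above the underside, where a V notch takes the catch. The channel is 18 mm wide between its lips (0 to 6 mm high) and 34 mm wide above them; the ceiling has ramps at both ends.
- bed: Engraving bed, fixed to the table: pale wooden board 270 long (x), 130 wide (y), 15 mm thick; a T-shaped steel rail runs along its x axis on the middle line. Origin: centre of the board's underside. From x = -135 to -25 mm the board is bare; the rail ends in a dark stop block whose face is at x = +111 mm, its top 41 mm above the table. The clamp slides on towards +x.
- bed_nose (a point): Tip of the rail's rounded nose, at x = -25 mm of the bed, on the board (z 15 mm). The rail has a web 14 wide and 8 mm high, and on it a head 30 wide and 6 mm thick (full width from x = -10 mm). With its underside flat on the board the clamp's lips pass under the head with 2 mm of play up and down and 2 mm to either side; lifted more, it strikes the rail.
- bed_mouth (a point): Point on the board's top (z 15 mm), on the rail's middle line at x = -75 mm of the bed, 50 mm before the tip of the nose; a clamp set down with its origin here has its front face 15 mm before the nose. Axes as the bed's.
- bed_home (a point): Point on the board's top on the rail's middle line at x = +75 mm of the bed: where the clamp's origin is when it is fully home (the stop is 1 mm beyond). Axes as the bed's.
- catch (a joint): The spring catch: a round brass plunger, 12 mm across, in the rail at x = +75 mm of the bed, standing 5.5 mm out of the rail's top. Value in m: 0 = up, grows as it is pushed down; about 0.004 while the clamp's ceiling passes over it, below 0.001 again when it has snapped into the notch. Passing over it takes about 5 to 12 N along the rail.
- ink_jar: Bystander, loose: round white ceramic jar, 69 mm across, 37 mm high. Origin: centre of the underside.
- seal_box: Bystander, loose: small wooden box 82 x 52 x 44 mm with a brass hasp. Origin: centre of the underside.
- stone_a: Bystander, loose: upright reddish stone blank 28 x 28 x 62 mm. Origin: centre of the underside.
- stone_b: Bystander, loose: grey stone blank 34 x 34 x 45 mm. Origin: centre of the underside.
- figure: Bystander, loose: small ochre metal figure 38 mm across, 59 mm high. Origin: centre of the underside.
- gouge: Bystander, loose: hand gouge with a wooden handle, 150 mm long, lying flat along its x axis.
Mind the look-alikes: they are no part of the job. Of the things that look like the clamp, take the one that is farthest to the robot's right at the start.

How it is judged:
By the outcome, as a careful person would: the job done as asked, in the order asked, and still so for the second after the job is handed in, with the robot touching nothing.
It also fails if it takes over 48 s, if anything falls off the work surface, if the arm or the gripper's body presses on something with over 40 N, if the wrist force passes 120 N, or if a joint passes its speed limit or range.

## Working session

There is one attempt and no reset: what is moved stays moved. The work goes in short steps, each a Python script; the robot and the scene stay as the last script left them, time stands still between calls to the robot, and variables do not carry over. Pictures are saved under pics/ and viewed, and the job is handed in when it is done.

```bash
mkdir -p pics
python3 - <<'E'
from bench import arm
import cv2
for n in("scene","top"):
    im=arm.capture(n); cv2.imwrite(f"pics/{n}0.png",im[:,:,::-1])
    m=arm.camera_model(n); print(n,m)
s=arm.sense();print(s["time_s"],s["tool_rot"],s["finger_gap"],s["position"])
E
```

```text
scene {'fx': 431.06770497662353, 'fy': 431.06770497662353, 'cx': 278.7482591767595, 'cy': 205.2128388434376, 'R': array([[ 0.59469817,  0.80371132,  0.01955004],
       [ 0.53169152, -0.37494717, -0.75942001],
       [-0.60302422,  0.46202028, -0.65030689]]), 't': array([-0.37668149, -0.22698869,  1.27517943])}
top {'fx': 389.2803127198806, 'fy': 389.2803127198806, 'cx': 282.61582310752493, 'cy': 206.17418690772303, 'R': array([[-0.01682703, -0.99963231, -0.02126247],
       [-0.98666719,  0.02004419, -0.16151185],
       [ 0.16187865,  0.01826122, -0.98664169]]), 't': array([0.0729644 , 0.56883775, 0.85021563])}
0.1 [ 2.01951429  0.38077363 -2.01987168] 0.0854701601863584 [ 0.23535071 -0.60528935  0.23015221]
```

View pics/scene0.png

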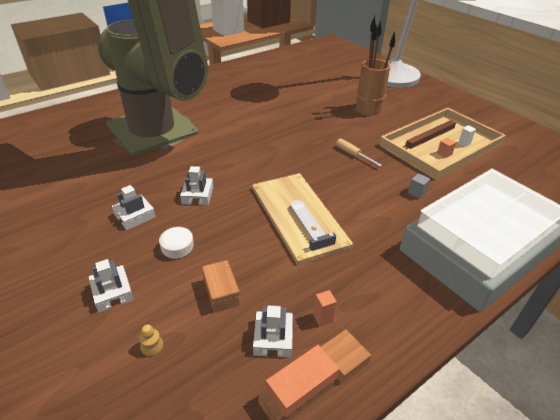

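View pics/top0.png

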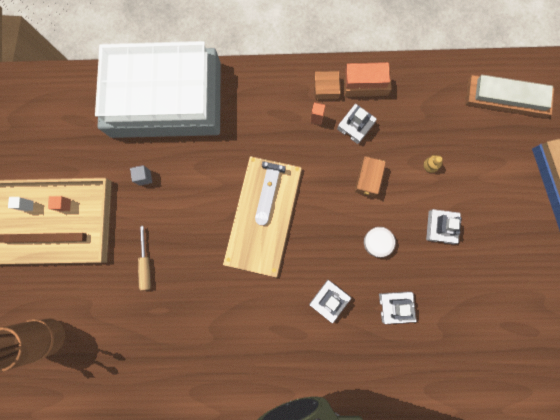

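The four clamp-like things in the top view are at (357,124), (444,226), (398,308) and (331,301). The one farthest to the robot's right (-y, image right) is at (444,226), which is (110,285) in the scene view. The bed is at (263,217), with its stop at the top and its nose at about (262,222). I'll zoom in next.

Run:
```python
import cv2,numpy as np
t=cv2.imread("pics/top0.png");s=cv2.imread("pics/scene0.png")
z=lambda im,x,y,w,h,k:cv2.resize(im[y:y+h,x:x+w],None,fx=k,fy=k,interpolation=cv2.INTER_CUBIC)
a=z(t,415,195,64,64,6);b=z(s,78,250,64,64,6)
cv2.imwrite("pics/z1.png",np.hstack([a,b]))
a=z(t,215,150,96,134,4);b=z(s,248,170,104,134,4)
cv2.imwrite("pics/z2.png",np.hstack([a,b]))
```

```text
(no output)
```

View pics/z1.png

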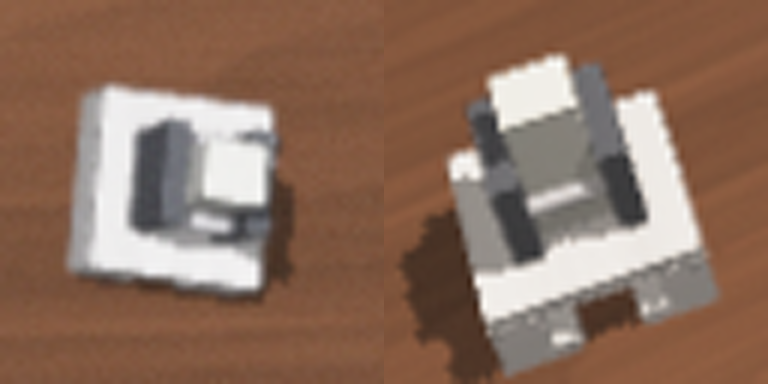

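View pics/z2.png

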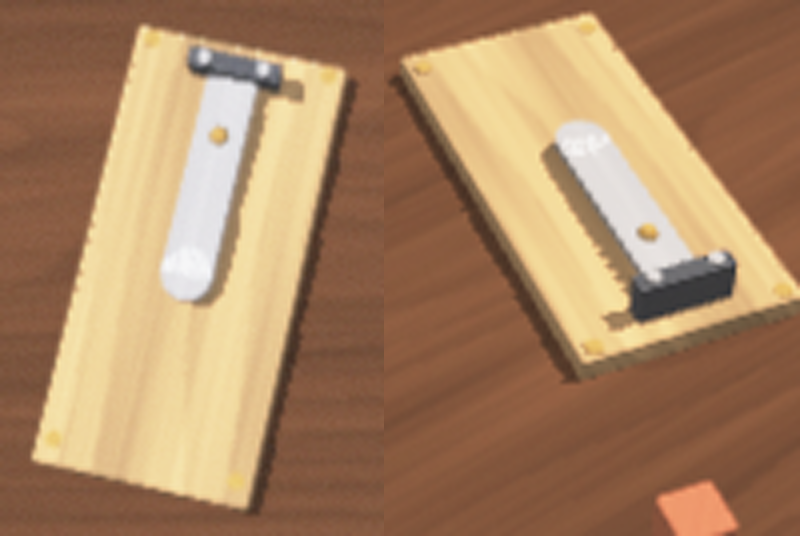

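```bash
cat > h.py <<'E'
import cv2,numpy as np
from bench import arm
def ray(cam,uv,z):
    m=arm.camera_model(cam);uv=np.atleast_2d(np.asarray(uv,float))
    d=np.c_[(uv[:,0]-m["cx"])/m["fx"],(uv[:,1]-m["cy"])/m["fy"],np.ones(len(uv))]@m["R"]
    c=-m["R"].T@m["t"]; return (c+d*((z-c[2])/d[:,2])[:,None])[:,:2]
def proj(cam,X):
    m=arm.camera_model(cam);p=np.atleast_2d(X)@m["R"].T+m["t"]
    return np.c_[m["fx"]*p[:,0]/p[:,2]+m["cx"],m["fy"]*p[:,1]/p[:,2]+m["cy"]]
def blob(mask,seed,k=4):
    # upsampled mask -> component nearest the seed, contour in original pixels
    n,l,st,ce=cv2.connectedComponentsWithStats(mask.astype(np.uint8))
    ok=[i for i in range(1,n) if st[i,4]>30*k]
    i=min(ok,key=lambda i:np.hypot(*((ce[i]+.5)/k-.5-seed)))
    c=max(cv2.findContours((l==i).astype(np.uint8),0,cv2.CHAIN_APPROX_NONE)[0],key=len)[:,0]
    return (c+.5)/k-.5, st[i,4]/k/k
def rect(P):
    (c,wh,a)=cv2.minAreaRect((P*1000).astype(np.float32)); 
    if wh[0]<wh[1]: wh=wh[::-1];a+=90
    a=(a+90)%180-90
    return np.array(c)/1000,np.array(wh),a
E
python3 - <<'E'
from h import *
print("cams",[(-arm.camera_model(n)["R"].T@arm.camera_model(n)["t"]).round(3) for n in("top","scene")])
for n,bs,rs,cs,ss in(("top",(263,217),(268,195),(440,228),(454,224)),("scene",(300,215),(308,220),(110,290),(105,265))):
    im=cv2.imread(f"pics/{n}0.png");U=cv2.resize(im,None,fx=4,fy=4,interpolation=cv2.INTER_CUBIC)
    hsv=cv2.cvtColor(U,cv2.COLOR_BGR2HSV);H,S,V=cv2.split(hsv)
    wood=(H>13)&(H<30)&(S>60)&(V>150)
    c,a=blob(wood,bs); r=rect(ray(n,cv2.convexHull(c.astype(np.float32))[:,0],.015)); print(n,"board",r)
    for vt in (170,):
        rail=(S<45)&(V>vt)
        c,a=blob(rail,rs);print("rail",rect(ray(n,c,.029)),a)
    br=(H>12)&(H<28)&(S>90)&(V<235)
    for vt in(205,220):
        c,a=blob((S<40)&(V>vt),cs);P=ray(n,c,.027);r=rect(P);print("shoe top",vt,r,a)
        c,a=blob((S<40)&(V>vt),ss);print("  stone",rect(ray(n,c,.078)),a)
E
```

```text
cams [array([0.425, 0.046, 0.932]), array([ 1.114, -0.372,  0.664])]
top board (array([0.55543085, 0.11172124]), array([272.69345093, 131.707901  ]), -13.869087219238281)
rail (array([0.59683643, 0.10071731]), array([136.1542511 ,  31.86650085]), -14.007858276367188) 705.9375
shoe top 205 (array([ 0.51991461, -0.31161734]), array([70.44730377, 64.05246735]), -9.355583190917969) 471.4375
  stone (array([ 0.51455902, -0.29147003]), array([66.47862244, 60.44400406]), -9.355621337890625) 471.4375
shoe top 220 (array([ 0.51988214, -0.31187375]), array([69.21154785, 62.62639618]), -9.122337341308594) 417.6875
  stone (array([ 0.51452838, -0.29171204]), array([65.31242371, 59.09827805]), -9.122367858886719) 417.6875
scene board (array([0.5556825 , 0.11332236]), array([273.52108765, 131.91886902]), -13.764938354492188)
rail (array([0.59578558, 0.1034929 ]), array([133.93461609,  31.21121407]), -13.9515380859375) 507.125
shoe top 205 (array([ 0.51983734, -0.30928577]), array([70.20117188, 63.85125351]), -8.829391479492188) 389.4375
  stone (array([ 0.51982544, -0.30930951]), array([22.27071381, 21.62394142]), -9.476226806640625) 108.5
shoe top 220 (array([ 0.51982532, -0.30926779]), array([69.07273865, 62.99807739]), -9.032981872558594) 361.0
  stone (array([ 0.5199447 , -0.30948148]), array([21.3200779 , 21.12748337]), -9.456314086914062) 100.1875
```

Both views agree on sizes: the clamp at (0.520,-0.3105) with yaw -9.2°, the bed at (0.5555,0.1125) with yaw -13.9°. The two cameras differ by about 2 mm in y. I'll resolve that with the clamp in the gripper. Grasp next.

```bash
cat >> h.py <<'E'
from scipy.spatial.transform import Rotation as Ro
def rot(deg,flip):
    a=np.radians(deg);y=np.array([-np.sin(a),np.cos(a),0])*(1 if flip else -1);x=np.array([0,0,-1.])
    return Ro.from_matrix(np.c_[x,y,np.cross(x,y)]).as_rotvec()
def st(msg=""):
    s=arm.sense();print(msg,round(s["time_s"],2),np.round(s["position"],4),"F",np.round(s["ft_force"],1),"gap",round(s["finger_gap"],4));return s
def shot(n,f):
    im=arm.capture(n);cv2.imwrite(f"pics/{f}.png",im[:,:,::-1])
E
python3 - <<'E'
from h import *
C=(.5199,-.3105)
for f in(0,1):
    print(f,[np.round(q,2) if (q:=arm.ik(p,rot(a,f))) is not None else None for p,a in(((*C,.032),-9.2),((.4827,.1305,.2),-13.9),((.628,.0945,.046),-13.9))])
f=min((0,1),key=lambda f:abs(arm.ik((*C,.15),rot(-9.2,f))[5]+.08))
print("flip",f)
arm.goto((*C,.16),rot(-9.2,f));st("above")
arm.move_l((*C,.031),max_speed=.12,guard=10);st("down")
arm.set_gripper(.03,60);st("grip")
E
```

```text
0 [array([-0.63,  0.23,  1.89,  0.  ,  1.02,  1.1 ]), array([ 0.16, -0.19,  2.01,  0.  ,  1.32,  1.97]), array([0.06, 0.27, 1.82, 0.  , 1.06, 1.88])]
1 [array([-0.63,  0.23,  1.89,  0.  ,  1.02, -2.04]), array([ 0.16, -0.19,  2.01,  0.  ,  1.32, -1.17]), array([ 0.06,  0.27,  1.82, -0.  ,  1.06, -1.26])]
flip 0
above 1.63 [ 0.5197 -0.3112  0.1603] F [-1.1 -0.3 -1.4] gap 0.0853
down 2.86 [ 0.5206 -0.311   0.0321] F [-0.1 -0.4  0.4] gap 0.0853
grip 3.35 [ 0.5204 -0.3106  0.0317] F [0.6 2.7 2.8] gap 0.0392
```

The gap of 39 mm fits the 40 mm jaws. Now I'll lift and carry it above the mouth, going over the neighbours, then look.

Run:
```python
from h import *
arm.move_l((.5199,-.3105,.18),max_speed=.2);st("lift")
arm.goto((.4827,.1305,.18),rot(-13.9,0));
arm.move_l((.4827,.1305,.060),max_speed=.15);arm.dwell(.3);st("hover")
shot("top","top1");shot("scene","scene1")
z=lambda im,x,y,w,h,k:cv2.resize(im[y:y+h,x:x+w],None,fx=k,fy=k,interpolation=cv2.INTER_CUBIC)
cv2.imwrite("pics/z3.png",np.hstack([z(cv2.imread("pics/top1.png"),205,150,100,140,4),z(cv2.imread("pics/scene1.png"),230,140,100,140,4)]))
```

```text
lift 4.24 [ 0.5187 -0.3097  0.1775] F [ 0.2 -0.7 -5.4] gap 0.0392
hover 7.12 [0.4832 0.1306 0.0608] F [ 0.3 -0.4 -4. ] gap 0.0391
```

View pics/z3.png

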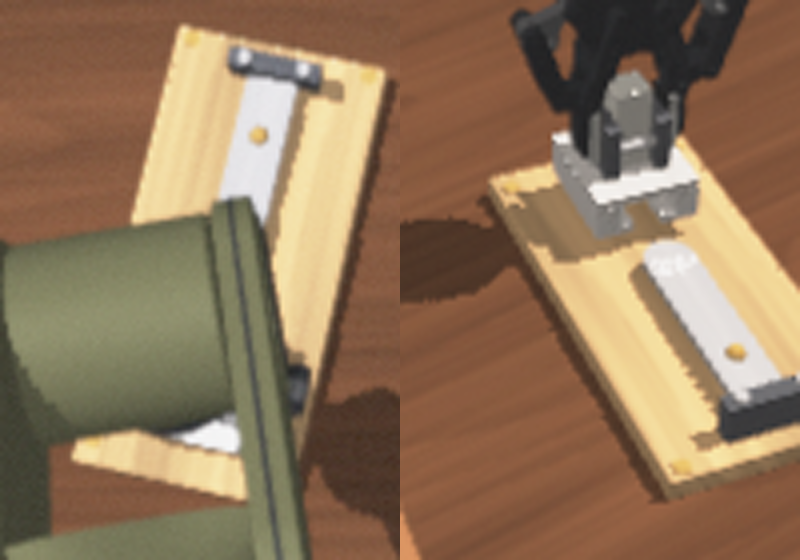

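The scene view shows the clamp level, held by the jaws just behind the nose and pointed at the rail. The top view is blocked by the arm. I'll lower it to contact, then measure the clamp against the rail in the scene view.

Run:
```python
from h import *
g=arm.move_l((.4827,.1305,.0440),max_speed=.03,guard=6);s=st(f"contact {g}")
shot("scene","scene2")
im=cv2.imread("pics/scene2.png")
z=lambda im,x,y,w,h,k:cv2.resize(im[y:y+h,x:x+w],None,fx=k,fy=k,interpolation=cv2.INTER_CUBIC)
cv2.imwrite("pics/z4.png",z(im,250,160,90,80,8))
U=cv2.resize(im,None,fx=4,fy=4,interpolation=cv2.INTER_CUBIC);H,S,V=cv2.split(cv2.cvtColor(U,cv2.COLOR_BGR2HSV))
u=np.array([np.cos(np.radians(-13.9)),np.sin(np.radians(-13.9))]);v=np.array([-u[1],u[0]])
o=np.array([.5555,.1125])
c,a=blob((S<45)&(V>170),(308,220));P=(ray("scene",c,.029)-o)@np.c_[u,v]*1000
for lo in range(0,80,20):
    q=P[(P[:,0]>lo)&(P[:,0]<lo+20)][:,1];print("rail",lo,np.median(q[q>np.mean(q)]),np.median(q[q<np.mean(q)]))
c,a=blob((S<45)&(V>185),(284,180));print(a,c.min(0),c.max(0));P=(ray("scene",c,.042)-o)@np.c_[u,v]*1000
print("shoe extents",P.min(0),P.max(0))
for lo in range(-110,-40,10):
    q=P[(P[:,0]>lo)&(P[:,0]<lo+10)][:,1]
    if len(q):print("shoe",lo,q.max().round(1),q.min().round(1))
print("tcp in bed",(s["position"][:2]-o)@np.c_[u,v]*1000)
```

```text
contact True 7.68 [0.4828 0.1306 0.0466] F [0.1 0.5 3.9] gap 0.0392
rail 0 15.747171417282473 -14.096591851720646
rail 20 15.5627354119681 -13.917868846843517
rail 40 15.798101602087465 -14.062519871372865
rail 60 15.827093854538063 -14.222142457126276
7.75 [284.875 179.125] [290.375 181.375]
shoe extents [-88.09787879   2.30798382] [-82.17973255  16.71945933]
shoe -90 16.7 2.3
tcp in bed [-7.49195361e+01  6.96260963e-02]
```

View pics/z4.png

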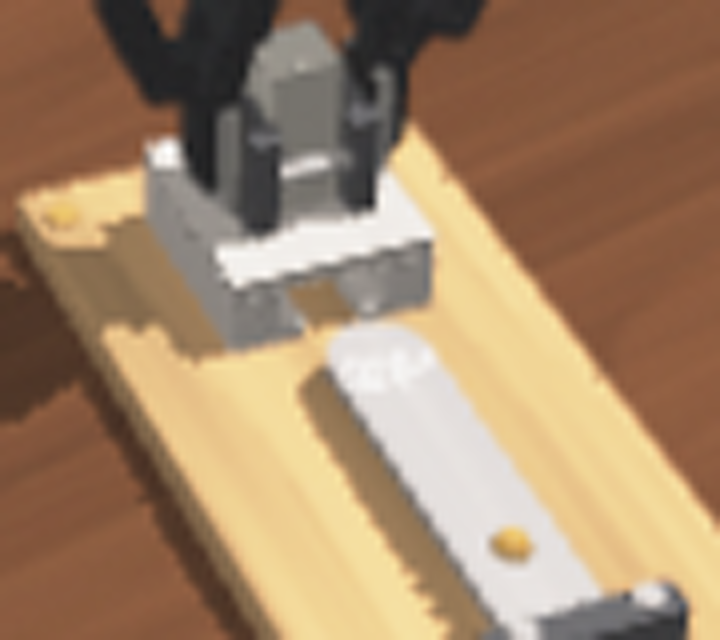

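Run:
```python
from h import *
im=cv2.imread("pics/scene2.png");U=cv2.resize(im,None,fx=4,fy=4,interpolation=cv2.INTER_CUBIC);H,S,V=cv2.split(cv2.cvtColor(U,cv2.COLOR_BGR2HSV))
u=np.array([np.cos(np.radians(-13.9)),np.sin(np.radians(-13.9))]);v=np.array([-u[1],u[0]]);o=np.array([.5555,.1125]);B=np.c_[u,v]
for vt in(185,200,215):
    m=(S<45)&(V>vt)
    c,a=blob(m,(291,192));P=(ray("scene",c,.042)-o)@B*1000
    print(vt,a,"ext",P.min(0).round(1),P.max(0).round(1))
    for lo in range(-72,-36,6):
        q=P[(P[:,0]>lo)&(P[:,0]<lo+6)][:,1]
        if len(q):print("  ",lo,q.max().round(1),q.min().round(1))
    # front edge direction
    f=np.array([[w,P[(abs(P[:,1]-w)<1.5),0].max()] for w in range(-26,28,4) if (abs(P[:,1]-w)<1.5).any()]);k=np.polyfit(f[:,0],f[:,1],1);print("  front",k)
```

```text
185 149.4375 ext [-74.1 -32.8] [-39.3  32.3]
   -72 32.2 25.6
   -66 31.9 -3.5
   -60 32.3 -31.3
   -54 32.2 -31.8
   -48 32.1 -32.8
   -42 31.6 -31.9
  front [-8.82197722e-03 -4.01048994e+01]
200 138.625 ext [-73.9 -32.3] [-39.7  32.3]
   -72 32.2 26.1
   -66 31.9 -3.0
   -60 32.3 -31.3
   -54 32.2 -31.5
   -48 32.1 -32.3
   -42 31.6 -31.6
  front [-5.86301428e-03 -4.08086580e+01]
215 129.1875 ext [-73.  -31.4] [-40.3  32.3]
   -72 32.2 26.1
   -66 31.9 23.3
   -60 32.3 -30.8
   -54 32.2 -31.1
   -48 32.1 -31.4
   -42 31.6 -31.0
  front [-4.78664400e-03 -4.11838182e+01]
```

In the same view, the shoe's middle is at +0.2 mm and the rail's at +0.8 mm, with yaw within 0.3°. The front is at -40 mm as it should be. I'll shift 0.5 mm sideways and slide onto the nose.

```bash
cat >> h.py <<'E'
u=np.array([np.cos(np.radians(-13.9)),np.sin(np.radians(-13.9))]);v=np.array([-u[1],u[0]]);o=np.array([.5555,.1125]);B=np.c_[u,v]
def bed(x,y,z): return (*(o+u*x/1000+v*y/1000),z)
def sb(msg):
    s=st(msg);print("   bed",((s["position"][:2]-o)@B*1000).round(2),"Fbed",(s["ft_force"][:2]@B).round(1));return s
E
python3 - <<'E'
from h import *
sb("0")
print(arm.move_l(bed(-72,.55,.0465),max_speed=.02,guard=12));sb("align")
for x in(-45,-20,0):
    g=arm.move_l(bed(x,.55,.0465),rot(-13.9,0),max_speed=.04,guard=12);sb(f"{x} {g}")
    if g:break
shot("scene","scene3")
im=cv2.imread("pics/scene3.png");cv2.imwrite("pics/z5.png",cv2.resize(im[150:260,240:350],None,fx=5,fy=5,interpolation=cv2.INTER_CUBIC))
E
```

```text
0 7.73 [0.4828 0.1306 0.0467] F [1.2 1.6 4.8] gap 0.039
   bed [-74.91   0.08] Fbed [0.7 1.9]
False
align 8.13 [0.485  0.1305 0.0468] F [-5.9  0.1  6.4] gap 0.0391
   bed [-72.73   0.52] Fbed [-5.7 -1.3]
-45 True 8.38 [0.4855 0.1304 0.0468] F [-0.2 -0.4  3. ] gap 0.0389
   bed [-72.26   0.52] Fbed [-0.1 -0.4]
```

View pics/z5.png

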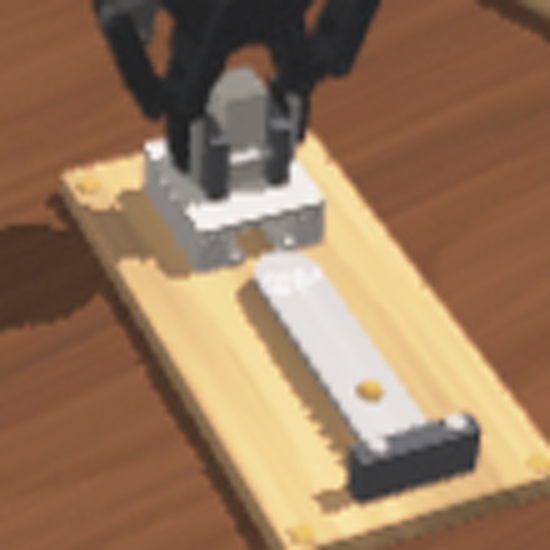

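The guard tripped on board friction only, as the clamp is still 12 mm before the nose. I'll ease the downward pressure and raise the guard a little.

Run:
```python
from h import *
for x in(-55,-35,-15,5):
    g=arm.move_l(bed(x,.55,.0469),rot(-13.9,0),max_speed=.04,guard=20);sb(f"{x} {g}")
    if g:break
shot("scene","scene4")
im=cv2.imread("pics/scene4.png");cv2.imwrite("pics/z6.png",cv2.resize(im[150:260,240:350],None,fx=5,fy=5,interpolation=cv2.INTER_CUBIC))
```

```text
-55 True 8.7 [0.4874 0.1299 0.047 ] F [0.3 0.1 2.7] gap 0.039
   bed [-70.25   0.53] Fbed [0.3 0.2]
```

View pics/z6.png

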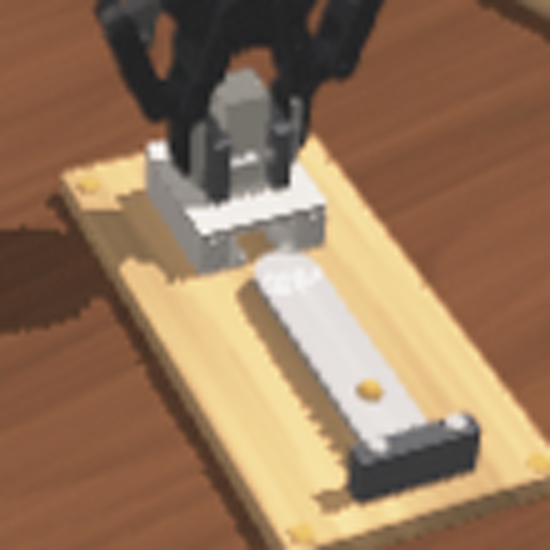

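Run:
```python
from h import *
arm.move_l(bed(-70.2,.55,.0477),max_speed=.02);sb("up")
for x in(-66,-62,-58,-54):
    g=arm.move_l(bed(x,.55,.0477),max_speed=.03,guard=20);sb(f"{x} {g}")
    if g:break
```

```text
up 9.0 [0.487  0.1298 0.0472] F [ 0.2 -0.9 -2.2] gap 0.0393
   bed [-70.67   0.36] Fbed [ 0.5 -0.8]
-66 False 9.29 [0.491  0.1289 0.0472] F [-0.7  0.5 -1.7] gap 0.0395
   bed [-66.56   0.37] Fbed [-0.8  0.4]
-62 False 9.57 [0.4953 0.1278 0.0472] F [ 0.6 -0.8 -3. ] gap 0.039
   bed [-62.09   0.36] Fbed [ 0.8 -0.6]
-58 False 9.86 [0.4993 0.1268 0.0474] F [-0.9  0.3 -4.9] gap 0.0389
   bed [-57.98   0.38] Fbed [-0.9  0. ]
-54 False 10.14 [0.5034 0.1259 0.0476] F [ 0.2 -0.2 -5.3] gap 0.0392
   bed [-53.75   0.52] Fbed [ 0.2 -0.1]
```

The clamp now moves freely, about 0.5–0.9 mm off the board, which is inside the 2 mm play. I'll lower slightly and continue.

Run:
```python
from h import *
for x in(-46,-38,-30,-20,-10,0,15):
    g=arm.move_l(bed(x,.55,.0473),max_speed=.04,guard=20);sb(f"{x} {g}")
    if g:break
shot("scene","scene5")
im=cv2.imread("pics/scene5.png");cv2.imwrite("pics/z7.png",cv2.resize(im[150:260,240:350],None,fx=5,fy=5,interpolation=cv2.INTER_CUBIC))
```

```text
-46 False 10.49 [0.5114 0.124  0.0473] F [-0.1 -0.4 -5.2] gap 0.0393
   bed [-45.6    0.52] Fbed [-0.  -0.4]
-38 False 10.84 [0.5191 0.122  0.0472] F [ 0.4  0.6 -3.4] gap 0.0392
   bed [-37.65   0.49] Fbed [0.2 0.7]
-30 False 11.19 [0.5268 0.1201 0.0472] F [ 0.8  0.1 -3.2] gap 0.039
   bed [-29.71   0.51] Fbed [0.7 0.3]
-20 False 11.59 [0.5366 0.1177 0.0472] F [ 1.2 -0.6 -3.1] gap 0.0392
   bed [-19.57   0.48] Fbed [ 1.3 -0.3]
-10 False 11.99 [0.5463 0.1153 0.0472] F [ 1.1 -0.  -3.8] gap 0.039
   bed [-9.57  0.49] Fbed [1.1 0.2]
0 False 12.39 [0.556  0.1129 0.0472] F [ 0.6 -0.1 -3.7] gap 0.0389
   bed [0.45 0.48] Fbed [0.6 0.1]
15 False 12.92 [0.5706 0.1093 0.0472] F [ 1.  -0.2 -3.7] gap 0.0388
   bed [15.39  0.47] Fbed [1.  0.1]
```

View pics/z7.png

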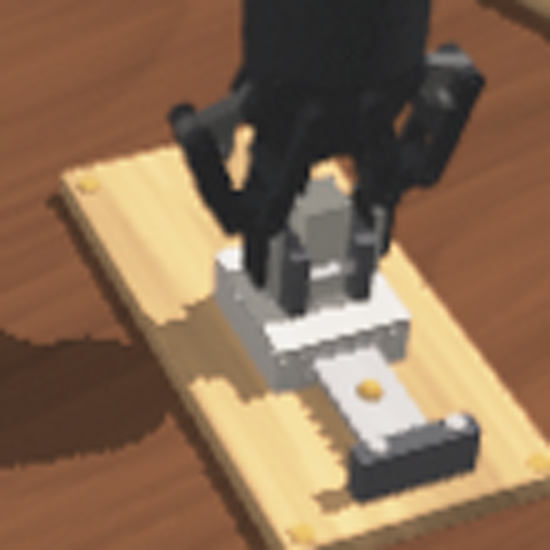

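The clamp is on the rail, running free with no side force. Now over the catch and on to the stop.

Run:
```python
from h import *
for x in(35,45,55,64,70,73,76):
    g=arm.move_l(bed(x,.5,.0473),max_speed=.04,guard=30);sb(f"{x} {g}")
    if g:break
if not g:
    g=arm.move_l(bed(80,.5,.0473),max_speed=.02,guard=22);sb(f"80 {g}")
shot("scene","scene6")
im=cv2.imread("pics/scene6.png");cv2.imwrite("pics/z8.png",cv2.resize(im[150:260,240:350],None,fx=5,fy=5,interpolation=cv2.INTER_CUBIC))
```

```text
35 False 13.62 [0.5898 0.1045 0.0472] F [ 0.4 -0.1 -3.8] gap 0.0393
   bed [35.22  0.44] Fbed [ 0.5 -0. ]
45 False 14.02 [0.6004 0.102  0.0481] F [ 0.1 -0.4 -0.6] gap 0.039
   bed [46.13  0.62] Fbed [ 0.2 -0.4]
55 False 14.42 [0.6102 0.0996 0.0481] F [ 0.6 -1.9  0.7] gap 0.0391
   bed [56.2   0.67] Fbed [ 1.1 -1.7]
64 False 14.79 [0.6193 0.0973 0.0479] F [2.1 0.4 0.9] gap 0.0394
   bed [65.55  0.57] Fbed [2.  0.9]
70 False 15.09 [0.6254 0.0957 0.0479] F [ 5.8 -1.5 -0.9] gap 0.0391
   bed [71.93  0.52] Fbed [ 6.  -0.1]
73 False 15.34 [0.627  0.0953 0.0471] F [ 5.  -0.9 -0.6] gap 0.0388
   bed [73.58  0.46] Fbed [5.  0.3]
76 False 15.59 [0.6282 0.095  0.0472] F [-3.5  0.   4.1] gap 0.0391
   bed [74.73  0.49] Fbed [-3.4 -0.8]
80 False 15.94 [0.6298 0.0947 0.0473] F [-13.2   1.6  11.8] gap 0.0392
   bed [76.4   0.61] Fbed [-13.2  -1.7]
```

View pics/z8.png

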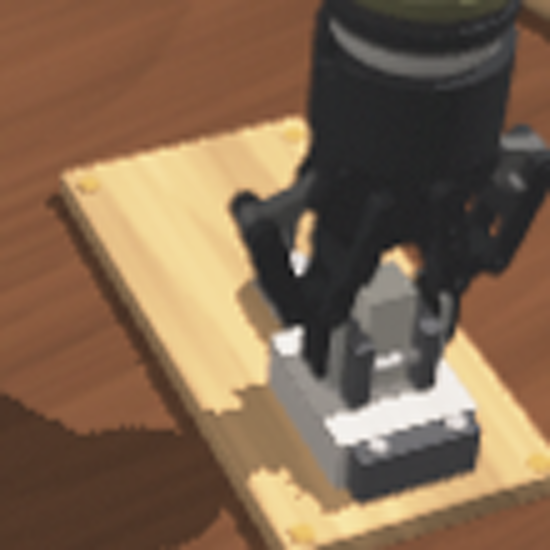

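The tool rose about 0.9 mm over the plunger and dropped back at x≈73 with a forward pull, which is the catch snapping. Then the stop resisted with 13 N. I'll relax, give a light tug to confirm, release, retreat upward and look.

Run:
```python
from h import *
for x in(76,75,74):
    g=arm.move_l(bed(x,.5,.0471),max_speed=.02,guard=None);sb(f"tug {x}")
g=arm.move_l(bed(75.5,.5,.0470),max_speed=.02);sb("relax")
arm.set_gripper(.085);sb("open")
arm.move_l(bed(75.5,.5,.20),max_speed=.15);sb("up")
arm.move_joints([-1.283,.124,1.65,0,1.367,-.083]);arm.dwell(.2);s=st("home")
shot("top","top9");shot("scene","scene9")
for n in("top","scene"):
    U=cv2.resize(cv2.imread(f"pics/{n}9.png"),None,fx=4,fy=4,interpolation=cv2.INTER_CUBIC);H,S,V=cv2.split(cv2.cvtColor(U,cv2.COLOR_BGR2HSV))
    px=proj(n,[bed(75,0,.042)])[0]; 
    c,a=blob((S<45)&(V>205),px);r=rect(ray(n,c,.042));print(n,px,r,a,"bed",((r[0]-o)@B*1000).round(1))
z=lambda im,x,y,w,h,k:cv2.resize(im[y:y+h,x:x+w],None,fx=k,fy=k,interpolation=cv2.INTER_CUBIC)
cv2.imwrite("pics/z9.png",np.hstack([z(cv2.imread("pics/top9.png"),215,145,100,140,4),z(cv2.imread("pics/scene9.png"),250,160,100,140,4)]))
```

```text
tug 76 16.34 [0.6294 0.0948 0.0471] F [-0.6  0.8  0.7] gap 0.0392
   bed [75.96  0.59] Fbed [-0.7  0.6]
tug 75 16.59 [0.6289 0.095  0.0471] F [ 2.6 -0.  -1.2] gap 0.0391
   bed [75.49  0.6 ] Fbed [2.5 0.6]
tug 74 16.84 [0.6276 0.0951 0.0471] F [ 2.8 -0.4 -1.1] gap 0.0387
   bed [74.19  0.46] Fbed [2.8 0.3]
relax 17.09 [0.6279 0.0951 0.0472] F [-4.3 -0.4  5.6] gap 0.0391
   bed [74.44  0.5 ] Fbed [-4.  -1.4]
open 17.61 [0.6289 0.0948 0.0469] F [ 0.1 -0.2 -0.1] gap 0.0853
   bed [75.46  0.46] Fbed [ 0.2 -0.2]
up 18.77 [0.6281 0.0948 0.1984] F [ 0.5  0.4 -0.4] gap 0.0848
   bed [74.76  0.26] Fbed [0.4 0.5]
home 21.81 [ 0.2358 -0.606   0.2314] F [-0.5  0.3  0. ] gap 0.0852
top [268.55493237 182.28566971] (array([0.62713318, 0.09366545]), array([71.32209778, 64.37960052]), -13.695884704589844) 426.25 bed [74.1 -1.1]
scene [313.57219257 223.98961434] (array([0.64579126, 0.09081272]), array([64.12011719, 32.04667664]), 77.4053726196289) 179.9375 bed [92.9  0.6]
```

View pics/z9.png

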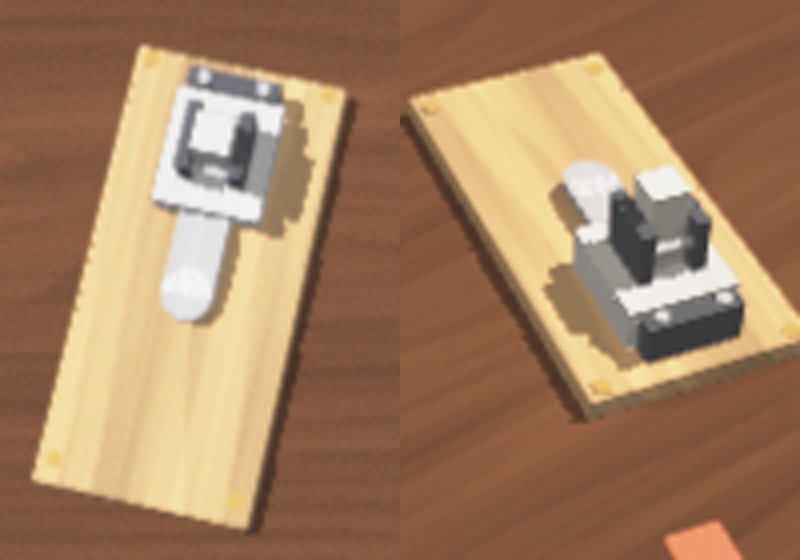

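View pics/top9.png

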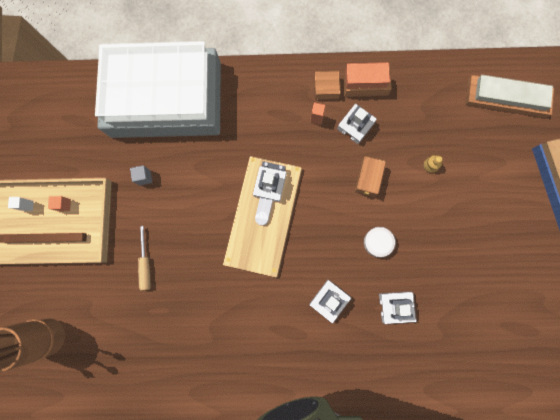

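The clamp is on the rail against the stop, and the bystanders and look-alikes are unmoved. But my tug may have left it about 0.8 mm short: the top view gives 74.1 mm, where home is 75 and the stop is at 76. I have the time, so I'll regrip, press it to the stop once more and release with no load.

Run:
```python
from h import *
arm.goto(bed(75,.5,.20),rot(-13.9,0))
arm.move_l(bed(75,.5,.047),max_speed=.12,guard=10);sb("down")
arm.set_gripper(.03,60);sb("grip")
g=arm.move_l(bed(79,.5,.0472),max_speed=.02,guard=18);sb(f"push {g}")
arm.move_l(bed(76,.5,.0472),max_speed=.02);sb("relax")
arm.set_gripper(.085);sb("open")
arm.move_l(bed(76,.5,.20),max_speed=.15)
arm.move_joints([-1.283,.124,1.65,0,1.367,-.083]);arm.dwell(.2);s=st("home")
shot("top","top10");shot("scene","scene10")
for k in(9,10):
  for n,z,sd in(("top",.042,(268.5,182)),("scene",.093,(316,208))):
    U=cv2.resize(cv2.imread(f"pics/{n}{k}.png"),None,fx=4,fy=4,interpolation=cv2.INTER_CUBIC);H,S,V=cv2.split(cv2.cvtColor(U,cv2.COLOR_BGR2HSV))
    c,a=blob((S<45)&(V>205),sd);r=rect(ray(n,c,z));print(k,n,r,"bed",((r[0]-o)@B*1000).round(2))
z=lambda im,x,y,w,h,k:cv2.resize(im[y:y+h,x:x+w],None,fx=k,fy=k,interpolation=cv2.INTER_CUBIC)
cv2.imwrite("pics/z10.png",np.hstack([z(cv2.imread("pics/top10.png"),215,145,100,140,4),z(cv2.imread("pics/scene10.png"),250,160,100,140,4)]))
```

```text
down 26.17 [0.6293 0.095  0.0482] F [-0.   0.3 -0.4] gap 0.085
   bed [75.8   0.78] Fbed [-0.1  0.3]
grip 26.65 [0.6289 0.0948 0.0476] F [-0.1 -1.2  2.9] gap 0.0389
   bed [75.47  0.49] Fbed [ 0.2 -1.2]
push False 27.0 [0.6306 0.0946 0.0477] F [-8.7  1.4  8.7] gap 0.039
   bed [77.21  0.62] Fbed [-8.8 -0.7]
relax 27.3 [0.6299 0.0948 0.0476] F [ 0.6 -0.6  2.6] gap 0.0388
   bed [76.5   0.66] Fbed [ 0.7 -0.5]
open 27.82 [0.6293 0.0947 0.047 ] F [-0.5 -0.1 -0.2] gap 0.0852
   bed [75.87  0.46] Fbed [-0.5 -0.3]
home 32.02 [ 0.2358 -0.606   0.2314] F [-0.3  0.2  0.5] gap 0.0849
9 top (array([0.62713318, 0.09366545]), array([71.32209778, 64.37960052]), -13.695884704589844) bed [74.06 -1.07]
9 scene (array([0.62695874, 0.09555611]), array([22.92200279, 22.05867767]), -11.218048095703125) bed [73.44  0.72]
10 top (array([0.62822913, 0.09363628]), array([70.80066681, 64.85671997]), -14.459548950195312) bed [75.13 -0.84]
10 scene (array([0.62819434, 0.09531775]), array([22.56322098, 22.25042915]), -12.419136047363281) bed [74.69  0.78]
```

View pics/z10.png

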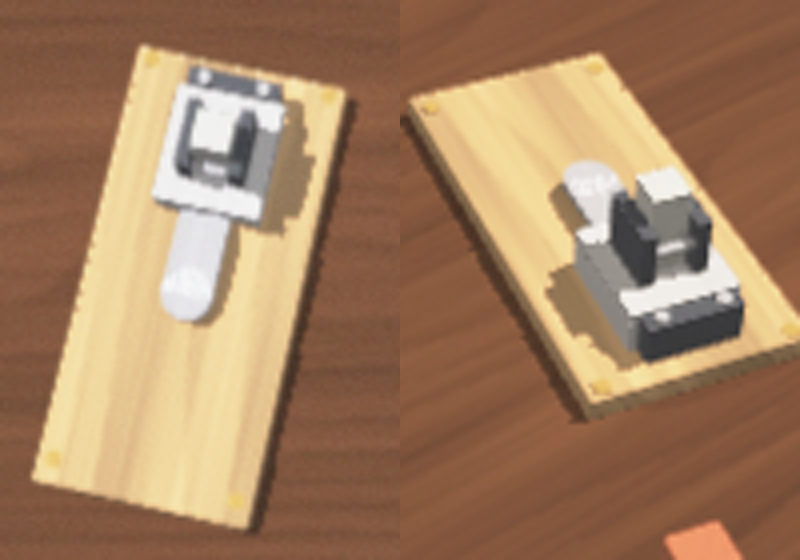

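View pics/scene10.png

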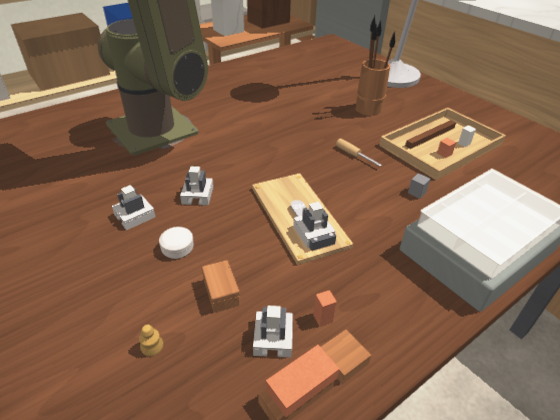

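The clamp now measures 75.1 mm (top) and 74.7 mm (scene) against the 75 mm home position. It is flat and square on the rail, with everything else in place, so I'm handing in.

```bash
python3 -c "
from bench import arm
arm.sign_off();print(arm.sense()['time_s'])"
```

```text
the job is handed in; nothing more can be done
the job is handed in; nothing more can be done
```

The seal clamp is on the engraving bed, slid home along the rail to the end stop and released. I handed the job in at about 32 s of the 48 s allowed. I took the look-alike farthest to the robot's right, set its foot on the bare board in front of the nose, and slid it on.

**Catch:** I had no direct reading of the catch value. The tool rose about 0.9 mm over the plunger and dropped back at x ≈ 73 mm with a forward pull of about 6 N. I took this as the catch snapping in. A light tug of about 3 N afterwards did not pull the clamp off the catch, though it moved about 1 mm.

**Checks that went wrong or disagreed:**
- The guard stopped the first two slides before the nose, at 12 N and then at 20 N. I put this down to the clamp rubbing on the board. I raised it less than 1 mm, within the 2 mm of play, and it ran free.
- After the tug, the clamp measured 74.1 mm in the top view, short of the 75 mm home position. I gripped it again, pressed it to the stop and released it.
- The two cameras disagree sideways by about 1.6 mm, within what the calibration allows.

**Last pictures:** the clamp's middle measures 75.1 mm (top) and 74.7 mm (scene) against 75 mm. It is square on the rail, the other things on the table look unmoved, and the arm is clear.

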